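# Slide the vise under the microscope and drop the stop flap

## Task

A small jeweller's vise stands on the sliding plate of a microscope stand, and the plate is drawn out from under the lens. Without gripping or lifting anything, push the end of the plate gently with your fingertips until it is fully home against its stop, then push the raised stop flap over until it lies flat across the rail behind the plate. Do not touch the vise, which must stay standing in its seat, and leave the loose things around the stand where they are.

Things in the scene. Friction and masses are not known exactly. Their poses are not given: they have to be found in the camera images.
- stand: Fixed microscope stand: grey base 160 mm (x) by 560 mm (y -200 to +360), 20 mm thick, with two low rails along y (tops at 30 mm), an end stop and, at the +y end, a column with the microscope. Origin on the table under the middle of the plate's end face when the plate is home. z up; +y is the way the plate is pushed home; the stop flap is on the -x side.
- lens (a point): Middle of the underside of the microscope's black ring lamp (100 mm across), 228 mm above the table, at x 0, y +150 mm of the stand. The cream head above it spans 65 mm either way in the stand's x and y, up to 395 mm high; its eyepieces lean out to the stand's x +150 mm at 455 mm.
- plate: The sliding plate: a loose, plain aluminium slab 110 mm wide (x), 210 mm long (y, from 0 at its end face to +210) and 30 mm thick (z), 0.45 kg, lying on the stand's rails (underside 30 mm, top 60 mm above the table) between side guides with 1.5 mm play and 42 mm high. Origin at the middle of the lower edge of its end face. Drawn out 80 to 150 mm at the start.
- push_face (a point): Middle of the plate's end face, the face to push: it looks along the stand's -y and is 45 mm above the table. Its y in the frame of the stand is 0 when the plate is fully home against the stop and negative when drawn out. Pushing plate and vise along takes about 3 to 8 N; the plate stays where it is left.
- seat (a point): Middle of the round seat on top of the plate, 150 mm behind the push face and 60 mm above the table; a low steel collar (92 mm across, 7 mm high) around it keeps the vise in place.
- flap (a joint): Angle of the stop flap, rad: 0 = lying flat across the rail, about 1.57 = standing upright, more = leaning outwards, away from the rail (at most 2.2). Stiff hinge (0.06 N m): it stays at any angle. Starts between 1.75 and 2.1.
- flap_hinge (a point): Middle of the flap's hinge axis, which runs along the stand's y: fixed to the stand at x -68, y -38 mm, 38 mm above the table. Axes as those of the stand.
- flap_edge (a point): Middle of the free edge of the flap, 68 mm from the hinge axis. A steel plate 60 mm wide (stand y -68 to -8 mm), 68 mm from hinge to edge, 10 mm thick. Pushed over in the stand's +x direction and then down it ends flat, its top face 43 mm above the table, this edge midway between the rails.
- flap_pad: Black rubber pad (38 by 40 by 3 mm) on the face of the flap that looks at the rail (its underside once flat). Pushing never needs to touch it; gripping the flap would. Origin on the hinge axis.
- vise: Loose ball vise, 0.4 kg, standing in the seat on the plate: pale round base 72 mm across, dark top with two jaws holding a brass piece; 85 mm tall. Origin in the middle of its underside, z up. It rides along with the plate.
- can: Bystander: steel can, 74 mm across, 100 mm tall, origin in the middle of its underside.
- bottle: Bystander: white bottle with a red cap, 60 mm across, 150 mm tall, origin in the middle of its underside.
- graver: Bystander: hand graver with a mushroom-shaped wooden handle, lying on the table along its x, about 113 mm long and 32 mm high, origin on the table 50 mm from the handle's end.
- jar: Bystander: small amber jar with a steel cap, 52 mm across, 50 mm tall, origin in the middle of its underside.
Mind the look-alikes: they are no part of the job. Leave any green or yellow look-alike of the plate alone.

How it is judged (in metres and radians):
On the way, in this order (a step that is already met when the one before it is completed fails the run):
1. the plate is pushed fully home while the flap is still up (y of push_face in the frame of stand between -0.004 and 0.004 m and value of joint flap above 1 rad), for 0.2 s.
2. the stop flap lies flat behind the plate (y of push_face in the frame of stand between -0.004 and 0.004 m and value of joint flap below 0.07 rad), for 0.2 s.
At the end, for the whole second after the job is handed in: The plate is within 4 mm of fully home, the flap within 0.07 rad of flat, and the vise stands upright (within 0.1 rad) and at rest in its seat (within 8 mm) (all of step 2 and angle between vise's own z axis and vertical below 0.1 rad and distance between vise and seat below 0.008 m and linear speed of each of vise, plate below 0.02 m/s); the robot touches nothing.
It fails at once if the flap is pushed over before the plate is home (value of joint flap below 1 rad and y of push_face in the frame of stand below -0.012 m).
It fails at once if the plate is slammed (faster than 0.35 m/s) or lifted more than 10 mm off its rails (linear speed of plate above 0.35 m/s or z of plate in the frame of stand above 0.04 m).
It fails at once if the vise is touched, lifted, tipped or knocked out of its seat (contact force between any of the fingers, the arm and vise above 1 N or angle between vise's own z axis and vertical above 0.25 rad or distance between vise and seat above 0.015 m).
It fails at once if the flap is gripped (its inner face touched by the fingers) (contact force between the fingers and flap_pad above 1 N).
It fails at once if a bystander is moved or lifted (distance of any of can, bottle, graver, jar from where it was at the start of the episode above 0.02 m).
It also fails if it takes over 45 s, if anything falls off the work surface, if the arm or the gripper's body presses on something with over 40 N, if the wrist force passes 120 N, or if a joint passes its speed limit or range.

## Robot

A 6-joint arm with a two-finger parallel gripper is mounted at the origin on the work surface. World frame = base frame: x ahead of the robot, y to its left, z up, the work surface at z = 0. Lengths are in mm, angles in rad, forces in N, time in s.
With the tool pointing down it reaches from about 350 to 775 mm from the base axis. Payload 7.3 kg.
Tool frame: the origin (TCP) lies at the very end of the fingers, on their centre line; the grasp point (between the pads) lies 19 mm behind it; z points along the fingers, y is the line along which they close (so a half turn about z gives the same grasp; the last joint's range is limited). The gripper opens to 92 mm and grips with 3 to 60 N. Pads are 19 mm wide; open, the fingers measure 130 mm over their backs; the gripper's body (75 mm by 190 mm) begins 47 mm behind the grasp point.
Start: joints at [1.139, 0.342, 1.524, -0, 1.275, -0.146], TCP at [147.995, 503.728, 226.741] pointing down, gripper open.
Joint ranges: [-2.53, 2.53], [-0.77, 2.02], [0.04, 2.7], [-1, 4.14], [0.28, 2.66], [-3.11, 3.11]. Speed limits (rad/s): [2.57, 2.57, 3.14, 3.14, 3.14, 3.14].

## Interface

Orientations are given as [roll, pitch, yaw] about the fixed x, y, z axes, in that order (R = Rz(yaw) Ry(pitch) Rx(roll)).
In Python, from plant import get_obs, capture, close_job gives the robot as it stands. The module is installed in compiled form; this text tells all that it offers.
- The arm moves only by the shell command python3 -m handwheel 'ROWS'. ROWS is JSON, a list of rows, each a list of 3 entries, a list of its own where there are three numbers: the turn, a rotation vector about the tool's x, y, z in degrees, then the shift along the tool's x, y, z in m, then the opening, from 0 (shut) to 1 (fully open). A call has 1 to 12 rows; each row is the pose to reach, as a shift and turn from the pose commanded when the call began, along the tool's axes at that moment; what a row does not reach only later rows make up. A row lasts 1/10 s, in which the tool goes at most 50 mm and 8.59 degrees, less where a joint would pass 70% of its speed; a pose out of reach is approached as far as the arm can. A call with a gripper value outside its range is refused whole. The fingers move at their own pace and stop on an object; the grip force is fixed at half the most. Time passes only in rows, so rows that repeat a pose let the fingers close. It gives the time, the measured TCP pose, the force, the opening and the grip force at its end, in the units of the state.
- get_obs(): the state, without advancing time (a new reading comes with each control period).
- capture(name): name is "scene" or "top"; returns a dict with "image" (420x560x3 uint8, red, green, blue), "depth" (420x560 float32, mm along the optical axis (not along the pixel's ray), 0 where there is no reading), "fx", "fy", "cx", "cy" (pixels), "camera_from_world" (4x4, takes a point from world to camera coordinates). Camera axes: x right, y down, z forward; pixel columns grow to the right and rows downward; lengths in mm; the calibration is good to about 2 mm. A picture is of the moment at which its call begins.
- close_job(): hands the job in; it is judged then, once.
The state is a dict: "time": time; "joint_positions": joint angles; "dq": joint speeds; "tau": joint torques, N m; "tool_pos": TCP position; "tcp_rot": TCP orientation; "contact_force": force on the tool from outside, world axes, zero at the start; "moment": the same for the moment, N m; "grip_width": finger opening in mm; "finger_force": force on a finger pad.
Only numpy, scipy, OpenCV 4.12 (cv2) and the standard library are available. Lean on these libraries where they do the work, as an engineer would, in place of code of your own. Each camera call takes 0.05 s, during which the arm holds its last target. There are 200 camera calls.

## Working session

There is one attempt and no reset: what is moved stays moved. The work goes in short steps, Python scripts to look and compute and a shell command to move; the robot and the scene stay as the last step left them, time stands still between calls to the robot, and variables do not carry over. Pictures are saved under pics/ and viewed, at most 10 in all, crops included, and the job is handed in when it is done.

```bash
mkdir -p pics; cat > h.py <<'E'
import numpy as np, cv2, pickle
from plant import get_obs, capture
def snap(n,f):
    c=capture(n); pickle.dump(c,open(f'{f}.pkl','wb')); cv2.imwrite(f'pics/{f}.png',cv2.cvtColor(c['image'],cv2.COLOR_RGB2BGR)); return c
def load(f): return pickle.load(open(f'{f}.pkl','rb'))
def px(c,u,v):
    z=c['depth'][v,u]; p=np.array([(u-c['cx'])*z/c['fx'],(v-c['cy'])*z/c['fy'],z,1])
    return (np.linalg.inv(c['camera_from_world'])@p)[:3]
def proj(c,p):
    q=c['camera_from_world']@np.append(p,1); return c['fx']*q[0]/q[2]+c['cx'],c['fy']*q[1]/q[2]+c['cy']
E
python3 - <<'E'
from h import *
snap('scene','s0'); snap('top','t0'); o=get_obs(); print(o)
E
```

```text
{'time': 0.1, 'joint_positions': array([ 1.13902058e+00,  3.42682415e-01,  1.52488566e+00, -4.61587229e-05,
        1.27539715e+00, -1.45995628e-01]), 'dq': array([-4.16624471e-04, -2.21122194e-03, -2.29358903e-03,  7.16528200e-04,
        3.34313829e-03, -3.50266068e-05]), 'tau': array([ 2.12741172e-03, -4.32007670e+01, -2.44693440e+01,  7.21182232e-02,
        5.26067102e-02, -1.01691769e-04]), 'tool_pos': array([147.84364129, 503.39078248, 226.11172089]), 'tcp_rot': array([-3.14022827e+00, -1.56006390e-04,  2.85582590e+00]), 'contact_force': array([-1.1622376 , -0.03116269, -0.02549514]), 'moment': array([-0.03636843,  0.00580269,  0.01487485]), 'finger_force': 0.0, 'grip_width': 91.62748544954712}
```

View pics/s0.png

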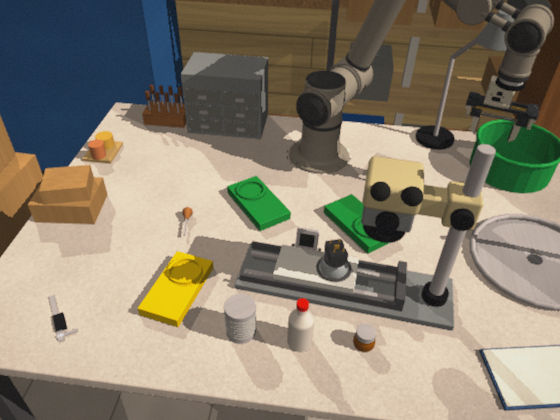

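View pics/t0.png

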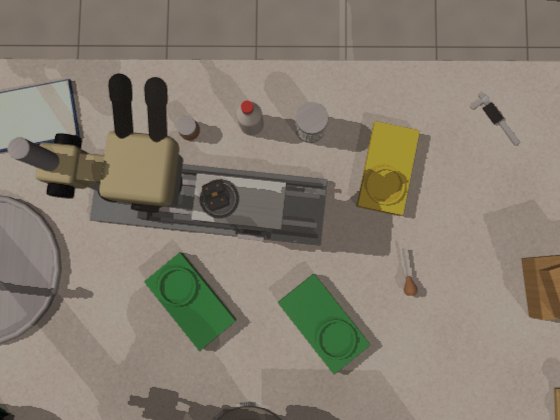

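Scene: plate is the silver slab at about (310,268) with the vise at (335,260), flap at (307,240). Top: plate (240,200), its end face near (285,205), vise (218,197), flap (253,233). Look-alikes: green slabs, top (190,300) and (323,323), and the yellow one (390,168). I choose the silver slab on the grey stand and check it in a crop.

```bash
python3 - <<'E'
from h import *
c=load('t0'); s=load('s0')
a=cv2.cvtColor(c['image'],cv2.COLOR_RGB2BGR)[150:255,80:340]
cv2.imwrite('pics/tc.png',cv2.resize(a,None,fx=3,fy=3,interpolation=cv2.INTER_CUBIC))
a=cv2.cvtColor(s['image'],cv2.COLOR_RGB2BGR)[215:330,225:465]
cv2.imwrite('pics/sc.png',cv2.resize(a,None,fx=3.3,fy=3.3,interpolation=cv2.INTER_CUBIC))
for n,c in(('t',c),('s',s)):
  print(n,c['fx'],np.linalg.inv(c['camera_from_world'])[:3,3])
E
```

```text
t 535.6970487466782 [ 437.53179606  -90.14845022 1296.64129953]
s 500.8846390445515 [1481.04391688   26.00811906 1031.85714257]
```

View pics/tc.png

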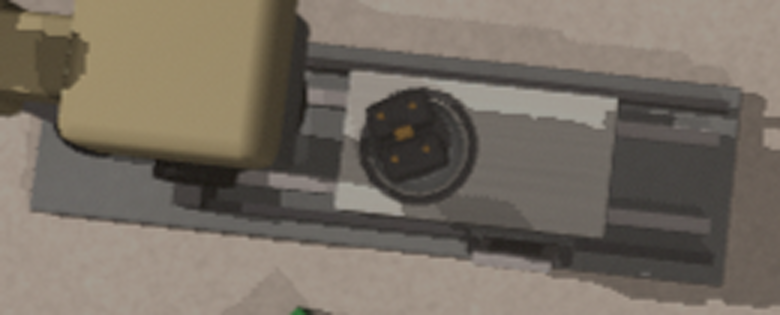

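View pics/sc.png

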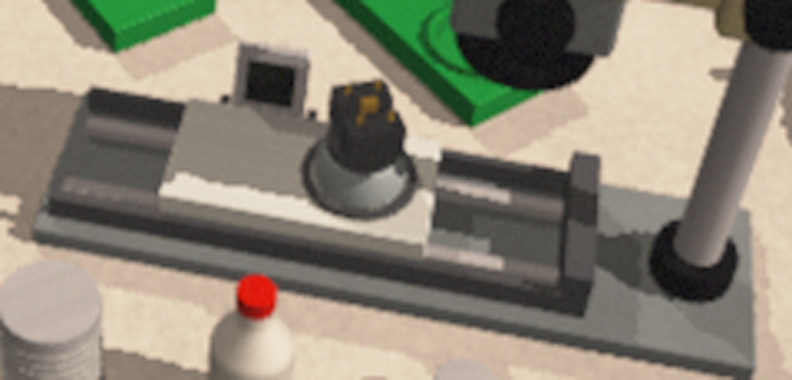

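The crops confirm the choice: in the top crop the silver plate's end edge runs from (617,97) to (605,237), with the vise collar at (417,145). Base corners are at (720,285) and (32,212). In the scene crop the flap with its black pad stands at (272,82), and base corners are at (35,237), (750,375) and (748,210).

```bash
cat >> h.py <<'E'
def ray(c,u,v,z):
    M=np.linalg.inv(c['camera_from_world']); d=M[:3,:3]@[(u-c['cx'])/c['fx'],(v-c['cy'])/c['fy'],1]; o=M[:3,3]
    return o+d*(z-o[2])/d[2]
E
python3 - <<'E'
from h import *
from scipy.optimize import least_squares
t=load('t0'); s=load('s0')
T=lambda a,b:(80+a/3,150+b/3); S=lambda a,b:(225+a/3.3,215+b/3.3)
L=[(ray(t,*T(720,285),20),(-80,-200)),(ray(t,*T(32,212),20),(-80,360)),(ray(s,*S(35,237),20),(80,-200)),(ray(s,*S(750,375-8),20),(80,360)),(ray(s,*S(748,210),20),(-80,360))]
f=lambda p:np.concatenate([np.array(p[:2])+np.array([[np.cos(p[2]),-np.sin(p[2])],[np.sin(p[2]),np.cos(p[2])]])@b-a[:2] for a,b in L])
r=least_squares(f,[480,0,0],loss='soft_l1',f_scale=3); p=r.x; print(p,f(p).round(1))
R=np.array([[np.cos(p[2]),-np.sin(p[2])],[np.sin(p[2]),np.cos(p[2])]])
loc=lambda P:R.T@(P[:2]-p[:2])
for q in((617,97),(605,237),(350,70),(335,210)): print('plate',loc(ray(t,*T(*q),60)))
# refine from depth: base side faces / plate
c=t; v,u=np.mgrid[0:420,0:560]; z=c['depth']; P=np.stack([(u-c['cx'])*z/c['fx'],(v-c['cy'])*z/c['fy'],z,np.ones_like(z)],-1)@np.linalg.inv(c['camera_from_world']).T
P=P[z>0]; l=(P[:,:2]-p[:2])@R; 
m=(abs(l[:,1]+40)<25)&(l[:,0]<-50)&(l[:,0]>-140)&(P[:,2]>70); print('flap pts',m.sum(),l[m].min(0),l[m].max(0),P[m,2].max(), np.c_[l[m],P[m,2]][::max(1,m.sum()//10)].round(0))
m=(abs(P[:,2]-60)<4)&(abs(l[:,0])<75)&(l[:,1]<60); print('plate',np.percentile(l[m],[1,50,99],axis=0),np.median(P[m,2]))
m=(abs(P[:,2]-20)<5)&(abs(l[:,0])<95)&(abs(l[:,1]-80)<300); print('base',np.percentile(l[m],[0.5,50,99.5],axis=0))
m=(P[:,2]>5)&(P[:,2]<300)&(abs(l[:,0])<250)&(l[:,1]<-190)&(l[:,1]>-500); print('behind',m.sum(),np.c_[l[m],P[m,2]][::max(1,m.sum()//6)].round(0))
E
```

```text
[ 5.88770419e+02  2.52343593e+01 -9.34074256e-02] [ 4.9 -2.8  4.6  3.3 -7.4 -8.8 -0.1  3.5 -3.3  0.4]
plate [  50.13149569 -101.80978343]
plate [ -59.26456362 -103.89030274]
plate [ 50.08312253 107.822429  ]
plate [-60.06143979 106.31549332]
flap pts 182 [-92.15379692 -64.98590119] [-70.85577647 -15.81059365] 110.60517978206462 [[-71. -19.  74.]
 [-76. -32.  89.]
 [-78. -32.  95.]
 [-81. -27. 101.]
 [-85. -16. 106.]
 [-80. -56.  98.]
 [-84. -45. 107.]
 [-88. -35. 108.]
 [-91. -26. 105.]
 [-92. -33. 105.]
 [-91. -61. 102.]]
plate [[ -62.61443431 -101.93124035]
 [  -5.80570674  -39.6779096 ]
 [  49.81406313   54.71308695]] 60.46984446346505
base [[ -83.61839527 -198.6013733 ]
 [ -35.51017299   28.09259329]
 [  75.31307796  357.38361533]]
behind 6611 [[ 248. -191.    7.]
 [ 173. -367.   29.]
 [ 120. -356.   33.]
 [  62. -294.   37.]
 [  24. -359.   36.]
 [-183. -190.   31.]
 [-250. -435.    6.]]
```

```bash
cat >> h.py <<'E'
from scipy.spatial.transform import Rotation as Ro
O=np.array([584.3,25.6,0]); YAW=-0.0934
RS=Ro.from_euler('z',YAW); RT=Ro.from_matrix(RS.as_matrix()@np.array([[-1,0,0],[0,1,0],[0,0,-1]]).T)
def S2W(p): return O+RS.apply(p)
def W2S(p): return RS.inv().apply(np.array(p)-O)
def plan(*ws):   # stand-frame targets -> shift m in tool axes, turn deg
    o=get_obs(); R=Ro.from_euler('xyz',o['tcp_rot'])
    print('t',o['time'],'stand',W2S(o['tool_pos']).round(1),'turn',np.degrees((R.inv()*RT).as_rotvec()).round(2),'F',RS.inv().apply(o['contact_force']).round(1))
    for w in ws: print(w,(R.inv().apply(S2W(np.array(w,float))-o['tool_pos'])/1000).round(4))
E
python3 - <<'E'
from h import *
s=load('s0'); print('lamp',px(s,435,138),px(s,447,90),px(s,500,35)); t=load('t0'); print(px(t,160,400))
for u,v in ((312,120),(248,110),(405,280),(190,128)): print(W2S(px(t,u,v)).round(0))
W=lambda *p: tuple(W2S(np.array(p,float)).round(0))
plan(W(290,300,240),W(370,120,240),W(370,-120,240),(0,-160,200),(0,-160,42))
E
```

```text
lamp [-149.6375272   418.76768058   14.89036435] [-985.70030239  615.37048822 -212.23558986] [-21.76889506 491.37601753 458.29083263]
[117.04197243 210.63144329   2.22867851]
[ 197. -147.  101.]
[191.  -5. 152.]
[-142. -408.    3.]
[163. 139.  50.]
t 0.1 stand [-479.1  435.   226.1] turn [ -0.08  -0.02 -11.02] F [-1.2 -0.1 -0. ]
(np.float64(-319.0), np.float64(246.0), np.float64(240.0)) [-0.1933 -0.1549 -0.0137]
(np.float64(-222.0), np.float64(74.0), np.float64(240.0)) [-0.3214 -0.3052 -0.0135]
(np.float64(-200.0), np.float64(-165.0), np.float64(240.0)) [-0.3887 -0.5356 -0.0132]
(0, -160, 200) [-0.584  -0.4924  0.0267]
(0, -160, 42) [-0.5841 -0.4922  0.1847]
```

```bash
python3 -m handwheel '[[[0,0,-5],[-0.065,-0.052,-0.008],0],[[0,0,-11],[-0.13,-0.104,-0.013],0],[[0,0,-11],[-0.193,-0.155,-0.013],0],[[0,0,-11],[-0.193,-0.155,-0.013],0],[[0,0,-11],[-0.193,-0.155,-0.013],0],[[0,0,-11],[-0.193,-0.155,-0.013],0],[[0,0,-11],[-0.321,-0.305,-0.013],0],[[0,0,-11],[-0.321,-0.305,-0.013],0],[[0,0,-11],[-0.321,-0.305,-0.013],0],[[0,0,-11],[-0.321,-0.305,-0.013],0],[[0,0,-11],[-0.321,-0.305,-0.013],0],[[0,0,-11],[-0.321,-0.305,-0.013],0]]'
python3 -c "
from h import *
plan((-200,-165,240),(0,-165,240),(0,-165,42))"
```

```text
time: 1.3
tool_pos: [370.0, 120.3, 239.5]
tcp_rot: [3.141, -0.001, 3.045]
contact_force: [-0.3, -0.7, 0.6]
grip_width: 2.3
finger_force: 0.0
t 1.3 stand [-222.2   74.3  239.5] turn [ 0.03 -0.05 -0.2 ] F [-0.3 -0.7  0.6]
(-200, -165, 240) [-0.023  -0.2392 -0.0007]
(0, -165, 240) [-0.223  -0.2385 -0.0009]
(0, -165, 42) [-0.2232 -0.2386  0.1971]
```

```bash
python3 -m handwheel '[[[0,0,0],[-0.023,-0.239,0],0],[[0,0,0],[-0.023,-0.239,0],0],[[0,0,0],[-0.023,-0.239,0],0],[[0,0,0],[-0.023,-0.239,0],0],[[0,0,0],[-0.023,-0.239,0],0],[[0,0,0],[-0.023,-0.239,0],0],[[0,0,0],[-0.223,-0.239,0.02],0],[[0,0,0],[-0.223,-0.239,0.02],0],[[0,0,0],[-0.223,-0.239,0.02],0],[[0,0,0],[-0.223,-0.239,0.02],0],[[0,0,0],[-0.223,-0.239,0.02],0],[[0,0,0],[-0.223,-0.239,0.05],0]]'
python3 -c "
from h import *
plan((0,-165,42),(0,-125,42))"
```

```text
time: 2.5
tool_pos: [572.8, -135.4, 191.2]
tcp_rot: [-3.141, 0.005, 3.052]
contact_force: [0.6, -0.7, -0.7]
grip_width: 0.3
finger_force: 0.0
t 2.5 stand [   3.5 -161.4  191.2] turn [-0.04  0.28  0.22] F [ 0.6 -0.6 -0.7]
(0, -165, 42) [ 0.0043 -0.0035  0.1491]
(0, -125, 42) [0.0041 0.0365 0.1491]
```

```bash
python3 -m handwheel '[[[0,0,0],[0,0,0.045],0],[[0,0,0],[0,0,0.09],0],[[0,0,0],[0,0,0.13],0],[[0,0,0],[0,0,0.148],0],[[0,0,0],[0,0,0.148],0],[[0,0,0],[0,0,0.148],0]]'
python3 - <<'E'
from h import *
plan((0,-125,42))
for n in 'scene','top':
    c=snap(n,n[0]+'1')
a=cv2.imread('pics/s1.png')[180:330,220:400];b=cv2.imread('pics/t1.png')[150:270,180:360]
cv2.imwrite('pics/c1.png',np.vstack([cv2.resize(a,(540,330)),cv2.resize(b,(405,270))[:, :405] if 0 else cv2.resize(b,(540,270))]))
E
```

```text
time: 3.1
tool_pos: [570.0, -136.3, 42.5]
tcp_rot: [3.141, 0.0, 3.05]
contact_force: [-0.1, -0.7, 0.1]
grip_width: 0.4
finger_force: 0.0
t 3.1 stand [   0.9 -162.5   42.5] turn [0.02 0.02 0.1 ] F [ 0.  -0.7  0.1]
(0, -125, 42) [0.0008 0.0375 0.0005]
```

View pics/c1.png

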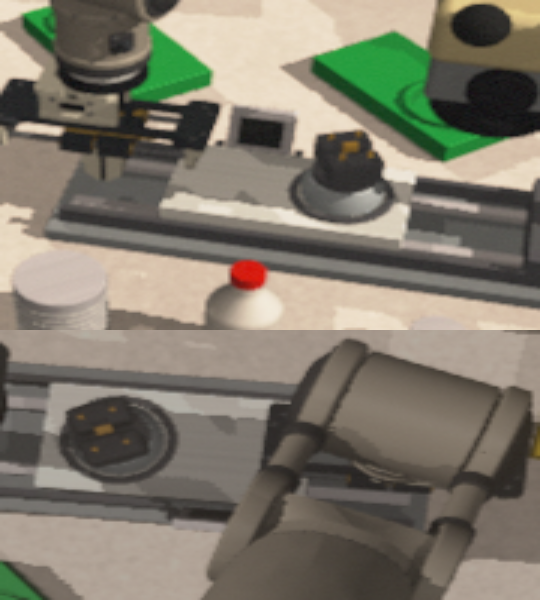

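The shut fingers stand between the rails (upper crop, ~(100,165)) in front of the plate's end face at (170,195). The body is clear of the flap (260,130) and the vise (345,170), so I start pushing.

```bash
python3 -m handwheel '[[[0,0,0],[0,0.012,0],0],[[0,0,0],[0,0.024,0],0],[[0,0,0],[0,0.034,0],0],[[0,0,0],[0,0.042,0],0],[[0,0,0],[0,0.05,0],0],[[0,0,0],[0,0.058,0],0],[[0,0,0],[0,0.066,0],0],[[0,0,0],[0,0.074,0],0],[[0,0,0],[0,0.082,0],0],[[0,0,0],[0,0.09,0],0],[[0,0,0],[0,0.098,0],0],[[0,0,0],[0,0.1,0],0]]'
python3 - <<'E'
from h import *
plan((0,-19,42))
c=snap('scene','s2')
a=cv2.imread('pics/s2.png')[180:330,220:460]
cv2.imwrite('pics/c2.png',cv2.resize(a,None,fx=3,fy=3))
E
```

```text
time: 4.4
tool_pos: [579.3, -38.8, 41.9]
tcp_rot: [-3.14, 0.001, 3.048]
contact_force: [0.1, -5.4, 1.4]
grip_width: 0.8
finger_force: 3.0
t 4.4 stand [  1.  -64.6  41.9] turn [-0.07  0.04  0.01] F [ 0.6 -5.3  1.4]
(0, -19, 42) [ 0.001   0.0456 -0.0001]
```

View pics/c2.png

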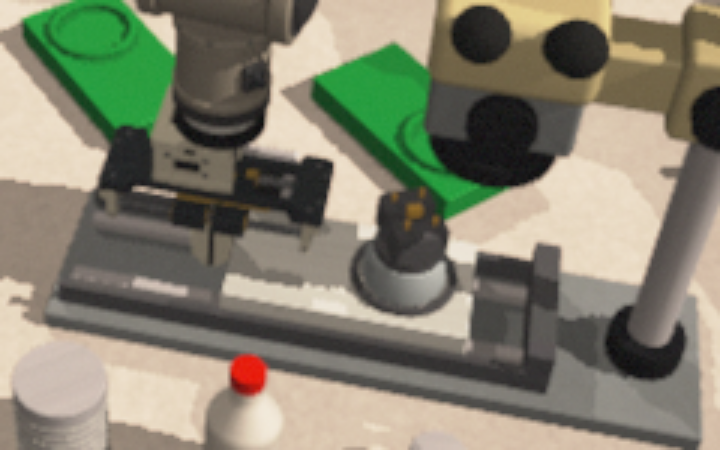

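Plate moved with the fingers (at (215,240)); its rear end (475,330) still has a gap to the stop at (530,340). The vise stands upright at (412,240), and the push force is about 5 N. I continue.

```bash
python3 -m handwheel '[[[0,0,0],[0,0.006,0],0],[[0,0,0],[0,0.013,0],0],[[0,0,0],[0,0.02,0],0],[[0,0,0],[0,0.027,0],0],[[0,0,0],[0,0.033,0],0],[[0,0,0],[0,0.037,0],0],[[0,0,0],[0,0.04,0],0],[[0,0,0],[0,0.041,0],0]]'
python3 -c "
from h import *
plan((0,-19,42))"
```

```text
time: 5.25
tool_pos: [583.0, 1.5, 41.9]
tcp_rot: [-3.141, 0.0, 3.048]
contact_force: [-0.6, -6.4, 0.8]
grip_width: 0.3
finger_force: 3.2
t 5.25 stand [  0.9 -24.1  41.9] turn [-0.06  0.03 -0.02] F [ 0.  -6.5  0.8]
(0, -19, 42) [ 0.0009  0.0051 -0.0001]
```

```bash
python3 -m handwheel '[[[0,0,0],[0,0.002,0],0],[[0,0,0],[0,0.004,0],0],[[0,0,0],[0,0.006,0],0]]'; python3 -m handwheel '[[[0,0,0],[0,0.002,0],0],[[0,0,0],[0,0.003,0],0]]'
```

```text
time: 5.55
tool_pos: [583.5, 7.1, 41.9]
tcp_rot: [-3.14, 0.0, 3.047]
contact_force: [-0.7, -6.2, 1.8]
grip_width: 0.4
finger_force: 3.2
time: 5.75
tool_pos: [583.8, 10.0, 41.9]
tcp_rot: [-3.14, 0.0, 3.048]
contact_force: [-0.7, -11.5, 2.7]
grip_width: 0.7
finger_force: 5.4
```

```bash
python3 -m handwheel '[[[0,0,0],[0,0.001,0],0],[[0,0,0],[0,0.001,0],0]]';python3 -m handwheel '[[[0,0,0],[0,0.001,0],0],[[0,0,0],[0,0.001,0],0],[[0,0,0],[0,0.001,0],0]]'
python3 - <<'E'
from h import *
plan((0,-80,42))
c=snap('scene','s3'); a=c['image'][180:330,220:460,::-1]
cv2.imwrite('pics/c3.png',cv2.resize(a,None,fx=3,fy=3))
E
```

```text
time: 5.95
tool_pos: [583.8, 10.0, 41.9]
tcp_rot: [-3.139, 0.0, 3.048]
contact_force: [-1.1, -11.0, 1.0]
grip_width: 0.3
finger_force: 5.5
time: 6.25
tool_pos: [583.8, 10.1, 42.0]
tcp_rot: [-3.138, -0.0, 3.048]
contact_force: [-3.3, -15.3, 2.6]
grip_width: 0.3
finger_force: 7.4
t 6.25 stand [  0.9 -15.5  42. ] turn [-0.22 -0.   -0.03] F [ -1.8 -15.5   2.6]
(0, -80, 42) [ 0.0009 -0.0645  0.0002]
```

View pics/c3.png

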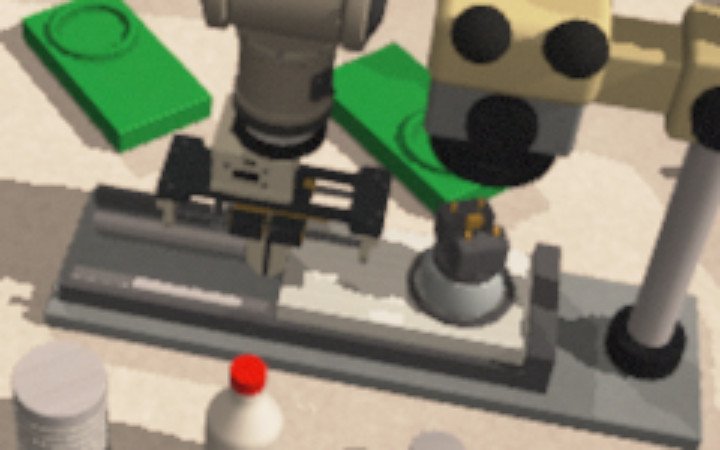

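The plate sits against the stop (530,340): force climbs to 15 N with no more motion, and the vise is upright at (470,250). I retreat, go up, and cross to the outer side of the flap.

```bash
python3 -m handwheel '[[[0,0,0],[0,-0.01,0],0],[[0,0,0],[0,-0.035,0],0],[[0,0,0],[0,-0.065,0],0],[[0,0,0],[0,-0.065,-0.04],0],[[0,0,0],[0,-0.065,-0.08],0],[[0,0,0],[0,-0.065,-0.11],0],[[0,0,0],[0.04,-0.055,-0.11],0],[[0,0,0],[0.08,-0.04,-0.11],0],[[0,0,0],[0.12,-0.025,-0.11],0],[[0,0,0],[0.135,-0.025,-0.11],0],[[0,0,0],[0.135,-0.025,-0.11],0],[[0,0,0],[0.135,-0.025,-0.11],0]]'
python3 - <<'E'
from h import *
plan((-135,-40,80),(-36,-40,80),(-36,-40,43))
c=snap('top','t4')
z=c['depth'];v,u=np.mgrid[0:420,0:560]; P=np.stack([(u-c['cx'])*z/c['fx'],(v-c['cy'])*z/c['fy'],z,np.ones_like(z)],-1)@np.linalg.inv(c['camera_from_world']).T
P=P[z>0]; l=RS.inv().apply(P[:,:3]-O)
m=(abs(l[:,2]-60)<4)&(abs(l[:,0])<58)&(l[:,1]<95)&(l[:,1]>-60); print('plate y min',np.percentile(l[m,1],[0.5,2,5]))
m=(abs(l[:,2]-20)<4)&(abs(l[:,0])<75)&(l[:,1]<-150)&(l[:,1]>-230); print('base y min',np.percentile(l[m,1],[0.5,2,5]))
E
```

```text
time: 7.5
tool_pos: [448.0, 0.8, 152.1]
tcp_rot: [3.141, 0.002, 3.048]
contact_force: [-0.5, 0.1, -0.2]
grip_width: -0.0
finger_force: 0.0
t 7.5 stand [-133.4  -37.4  152.1] turn [ 0.02  0.09 -0.03] F [-0.5  0.  -0.2]
(-135, -40, 80) [ 0.0017 -0.0027  0.0721]
(-36, -40, 80) [-0.0973 -0.0026  0.0722]
(-36, -40, 43) [-0.0973 -0.0026  0.1092]
plate y min [0.29873177 1.70585127 4.28443818]
base y min [-199.19777027 -198.74082473 -197.49257537]
```

```bash
python3 -m handwheel '[[[0,0,0],[0,-0.002,0.035],0],[[0,0,0],[0,-0.002,0.065],0],[[0,0,0],[0,-0.002,0.072],0],[[0,0,0],[-0.015,-0.002,0.072],0],[[0,0,0],[-0.026,-0.002,0.072],0],[[0,0,0],[-0.037,-0.002,0.072],0],[[0,0,0],[-0.048,-0.002,0.072],0],[[0,0,0],[-0.059,-0.002,0.072],0],[[0,0,0],[-0.07,-0.002,0.072],0],[[0,0,0],[-0.081,-0.002,0.072],0],[[0,0,0],[-0.092,-0.002,0.072],0],[[0,0,0],[-0.097,-0.002,0.072],0]]'
python3 - <<'E'
from h import *
plan((-30,-40,43))
c=snap('scene','s5'); a=c['image'][180:330,220:460,::-1]
cv2.imwrite('pics/c5.png',cv2.resize(a,None,fx=3,fy=3))
E
```

```text
time: 8.75
tool_pos: [544.8, -10.4, 80.0]
tcp_rot: [3.142, 0.001, 3.048]
contact_force: [-0.1, 0.3, -0.3]
grip_width: 0.5
finger_force: 0.3
t 8.75 stand [-36.  -39.5  80. ] turn [ 0.    0.05 -0.02] F [-0.1  0.3 -0.3]
(-30, -40, 43) [-0.006  -0.0005  0.037 ]
```

View pics/c5.png

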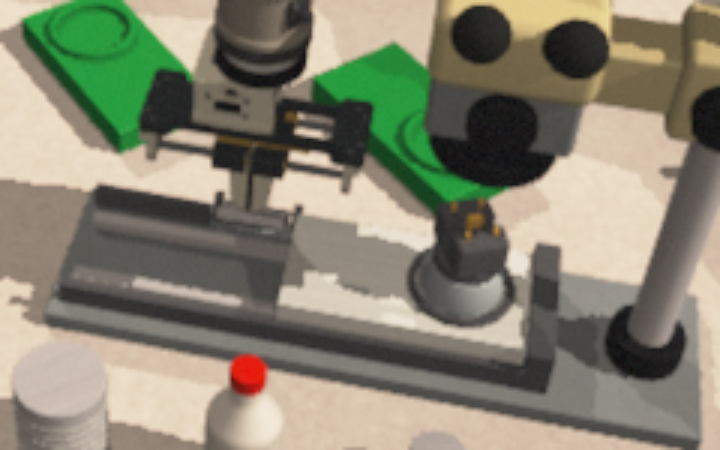

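The flap at (255,218) now leans inward under the fingertips, with the fingers behind its outer face. I press it down.

```bash
python3 -m handwheel '[[[0,0,0],[-0.002,0,0.006],0],[[0,0,0],[-0.004,0,0.012],0],[[0,0,0],[-0.006,0,0.018],0],[[0,0,0],[-0.008,0,0.024],0],[[0,0,0],[-0.01,0,0.03],0],[[0,0,0],[-0.01,0,0.034],0],[[0,0,0],[-0.01,0,0.036],0]]'; python3 -m handwheel '[[[0,0,0],[0,0,0.001],0],[[0,0,0],[0,0,0.001],0]]'
```

```text
time: 9.5
tool_pos: [553.3, -11.1, 43.1]
tcp_rot: [3.141, -0.001, 3.048]
contact_force: [-0.8, -0.7, 9.1]
grip_width: 0.5
finger_force: 4.8
time: 9.7
tool_pos: [553.3, -11.1, 43.2]
tcp_rot: [3.142, -0.0, 3.048]
contact_force: [-0.9, -1.0, 4.7]
grip_width: 0.5
finger_force: 2.3
```

```bash
python3 -m handwheel '[[[0,0,0],[0,0,0.001],0],[[0,0,0],[0,0,0.002],0],[[0,0,0],[0,0,0.002],0],[[0,0,0],[0,0,0.002],0]]'; python3 -m handwheel '[[[0,0,0],[0,0,-0.01],0],[[0,0,0],[0,0,-0.05],0],[[0,0,0],[0,0,-0.09],0],[[0,0,0],[0,0,-0.13],0],[[0,0,0],[0.04,0,-0.14],0],[[0,0,0],[0.08,0,-0.14],0],[[0,0,0],[0.12,0,-0.14],0],[[0,0,0],[0.15,0,-0.14],0],[[0,0,0],[0.15,0,-0.14],0],[[0,0,0],[0.15,0,-0.14],0]]'
python3 - <<'E'
from h import *
c=snap('scene','s6'); a=c['image'][180:330,220:460,::-1]
cv2.imwrite('pics/c6.png',cv2.resize(a,None,fx=3,fy=3))
c=snap('top','t6')
for c in (load('s6'),load('t6')):
    z=c['depth'];v,u=np.mgrid[0:420,0:560]; P=np.stack([(u-c['cx'])*z/c['fx'],(v-c['cy'])*z/c['fy'],z,np.ones_like(z)],-1)@np.linalg.inv(c['camera_from_world']).T
    l=RS.inv().apply(P[z>0][:,:3]-O)
    m=(abs(l[:,2]-60)<4)&(abs(l[:,0])<58)&(l[:,1]<95)&(l[:,1]>-60); print('plate y min',np.percentile(l[m,1],[0.5,2]))
    m=(abs(l[:,0]+32)<27)&(abs(l[:,1]+38)<22)&(l[:,2]<90)
    if m.sum()>10: print('flap z',m.sum(),np.median(l[m,2]),'slope',np.polyfit(l[m,0],l[m,2],1)[0])
E
```

```text
time: 10.1
tool_pos: [553.4, -11.1, 42.9]
tcp_rot: [-3.141, 0.001, 3.048]
contact_force: [-5.9, 0.1, 18.7]
grip_width: 0.4
finger_force: 9.4
time: 11.1
tool_pos: [404.6, 2.8, 181.3]
tcp_rot: [-3.142, 0.002, 3.048]
contact_force: [-0.2, 0.2, 0.7]
grip_width: 0.5
finger_force: 0.0
plate y min [1.88047735 3.17167862]
flap z 265 39.955960771859615 slope -0.17426409649722285
plate y min [0.30780652 1.45275823]
flap z 428 43.46370248090681 slope -0.003468630296413879
```

View pics/c6.png

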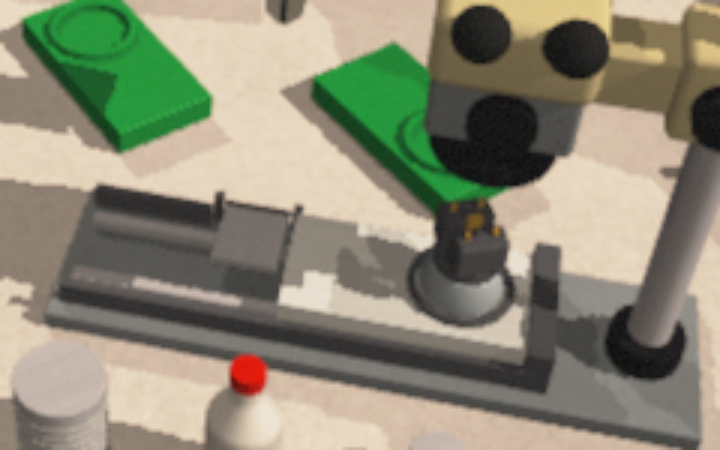

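The flap lies flat at (250,238): the top camera reads height 43.5 mm and slope -0.003. The scene camera's slope takes in pixels past the flap's edge. The plate is home, the vise is upright at (470,250), and the arm is clear, so I hand in.

```bash
python3 -c "
from plant import close_job
print(close_job())"
```

```text
the job is handed in; nothing more can be done
None
```

I pushed the plate home against its stop and then the flap flat behind it (43.5 mm high on the top camera, slope under 0.01 rad). The vise was upright on its seat, and I handed the job in at about 11 s; no verdict was shown.

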